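# Snug down the filler plug of a glaze pressure pot and set its keeper

### The arm

A 7-joint arm with a two-finger parallel gripper is mounted at the origin on the work surface. World frame = base frame: x ahead of the robot, y to its left, z up, the work surface at z = 0. Lengths are in m, angles in rad, forces in N, time in s.
With the tool pointing down it reaches from about 0.425 to 0.825 m from the base axis. Payload 3.6 kg.
Tool frame: the origin (TCP) lies where the fingers leave the gripper's body, on its centre line; the fingertips stand 73 mm ahead of it and the grasp point (between the pads) lies 54 mm ahead of it; x points along the fingers, y is the direction in which the jaws open and shut, and the axes are right-handed (so a half turn about x gives the same grasp; the last joint's range is limited). The gripper opens to 85 mm and grips with 20 to 120 N. Pads are 22 mm wide; open, the fingers measure 114 mm over their backs; the gripper's body (76 mm by 85 mm) begins 54 mm behind the grasp point. The pads swing forward as they close: fully open they stand 13 mm farther back than shut.
Start: joints at [1.151, 0.615, -0.013, 1.423, 0.008, 1.103, -0.04], TCP at [0.249, -0.6, 0.304] pointing down, gripper open.
Joint ranges: [-3.12, 3.12], [-0.3, 2.06], [-1.34, 1.32], [0.26, 2.42], [-1.36, 4.5], [0.01, 1.98], [-2.84, 2.84]. Speed limits (rad/s): [2.79, 2.79, 3.14, 3.14, 3.14, 3.14, 3.14].

### API

Orientations are given as a unit quaternion [x, y, z, w].
In Python, from station import arm, snapshot, camera_info, ticket gives the robot as it stands. Calls block until the motion is done:
- arm.movep(position, orientation): joint-space move of the TCP to a pose.
- arm.line_to(position, velocity=0.15, ori=None): straight line of the TCP; ori=None keeps the orientation; velocity is the mean speed in m/s.
- arm.move_j(angles): joint-space move.
- arm.move_gripper(opening, effort=None): opening from 0.0 (shut) to 1.0 (fully open); effort is the grip in N (None keeps the last); returns when the fingers have stopped.
- arm.pause(seconds).
- arm.ik(position, orientation): joint angles nearest the present ones, or None.
- snapshot(name): name is "scene" or "top" or "wrist"; returns the picture (384x512x3 uint8, blue, green, red); there is no depth.
- camera_info(name): a dict with "fx", "fy", "cx", "cy" (pixels), "R" (3x3) and "t" (3): a world point X has camera coordinates R X + t; the wrist camera has in their place "T_tool_cam" (4x4, takes a point from camera to tool coordinates, whose origin is the TCP and whose axes are the tool frame's). Camera axes: x right, y down, z forward; pixel columns grow to the right and rows downward; lengths in m; the calibration is good to about 2 mm. A picture is of the moment at which its call begins: read the wrist's pose just before it. camera_info takes no time and is no camera call.
A pose or a line that the arm cannot do raises arm.MotionError and nothing moves.
- ticket.finish_job(): hands the job in, once; it reports no verdict.
Readings, each from a call of its own:
- arm.read_time(): time.
- arm.read_joint_positions(): joint angles.
- arm.read_dq(): joint speeds.
- arm.read_effort(): joint torques, N m.
- arm.read_tool_pos(): TCP position.
- arm.read_eef_rot(): TCP orientation.
- arm.read_ft_force(): force on the tool from outside, world axes, zero at the start.
- arm.read_wrist_torque(): the same for the moment, N m.
- arm.read_opening(): opening from 0.0 (shut) to 1.0 (fully open).
Only numpy, scipy, OpenCV 4.12 (cv2) and the standard library are available. Lean on these libraries where they do the work, as an engineer would, in place of code of your own. Each camera call takes 0.05 s, during which the arm holds its last target.

### The job

The red filler plug on the lid of the glaze pressure pot has only been started by hand: turn it clockwise by its T-handle until it goes snug in its tapered thread, firmly tight but not forced, because overtightening cracks the lid. Then swing the steel keeper bar fully across over the plug and let go. Leave the other things on the bench where they are.

Things in the scene. Friction and masses are not known exactly. Their poses are not given: they have to be found in the camera images.
- pot: Glaze pressure pot, fixed: steel drum 228 mm across, blue lid 242 mm across. Origin under its centre, z up; lid top 150 mm above it. In its frame the plug axis is at x = 50, y = 0 mm, the keeper's pivot post (22 mm across) at x = -50, y = 0, a gauge (40 mm across, 33 mm above the lid) at x = -55, y = -68.
- plug: Red tapered plug with a T-handle, upright in a brass bushing. Collar 42 mm across, from 9 to 13 mm above the lid, then a hub 30 mm across, its top 47 mm above the lid. Origin on the vertical axis, 3 mm above the lid; z up, x along the handle bar towards its white end. It tightens clockwise seen from above.
- bushing: Brass bushing in the lid that the plug screws into, 52 mm across, its top 4 to 8 mm above the lid; origin on the plug's axis. The plug's taper presses into it as it is tightened.
- plug_bar (a point): Middle of the T-handle's level cross bar, on the plug's axis, 34 mm above the plug's origin (about 37 mm above the lid); x along the bar. The bar is 130 mm long (65 mm each side of the axis), 14 mm thick, 18 mm tall, its underside 28 mm above the lid: push or grip it near an end to turn the plug.
- plug_top (a point): Centre of the hub's top, 44 mm above the plug's origin. Taped thread: turning takes 0.5 N m (9 N at 55 mm). After 0.1 to 2 rad, differing from pot to pot, the taper bites; torque climbs 0.25 N m per rad, no fixed stop. Snug: 0.62 to 0.88 N m while turning (aim 0.75: 13.6 N at 55 mm); stays when released. Near 0.93 N m the lid cracks. A push held still reads 3 N less: 5 to 6 N free, 10 to 11 snug.
- keeper (a joint): Angle of the steel keeper bar about its upright pivot: 0 = fully across over the plug (hard stop), growing counter-clockwise seen from above as it swings aside. Starts at 1.3 to 1.7; stays where left (friction 0.12 N m). Bar 22 mm wide, 6 mm thick, underside 53 mm above the lid, clear of the plug, from 11 mm behind the pivot to 121 mm beyond.
- keeper_knob (a point): Middle of the upright black knob (16 mm across, 26 mm tall, from 59 to 85 mm above the lid) at the free end of the keeper bar, 110 mm from the pivot: pinch or push it to swing the bar.
- keeper_pivot (a point): Pivot of the keeper bar, on its vertical axis at the bar's underside, 53 mm above the lid.
- cup: Terracotta cup, loose bystander, 72 mm across, 80 mm tall; origin under its centre. Not to be shifted.
- jar: Glaze jar with white cap, loose bystander, 68 mm across, 95 mm tall; origin under its centre. Not to be shifted.
- trimmer: Wooden-handled brush, loose bystander lying on the bench, 160 mm long, 20 mm thick; origin under its middle. Not to be shifted.

How it is judged:
On the way, in this order (a step that is already met when the one before it is completed fails the run):
1. the plug is snug in its taper (pressing into its bushing with 60 to 185 N) (contact force between plug and bushing between 60 and 185 N), for 0.3 s.
2. the keeper bar is across over the plug (value of joint keeper below 0.12 rad), for 0.2 s.
At the end, for the whole second after the job is handed in: The plug is snug, released and still (its taper presses into its bushing with 60 to 185 N, which takes about 0.6 to 0.9 N m of torque), and the keeper bar lies across over it (joint below 0.12 rad) (all of step 1 and value of joint keeper below 0.12 rad and linear speed of plug below 0.01 m/s); the robot touches nothing.
It fails at once if plug overtightened: its taper presses into the bushing with more than 220 N (about 0.93 N m of turning torque) (contact force between plug and bushing above 220 N).
It fails at once if the cup is shifted by more than 15 mm (distance of cup from where it was at the start of the episode above 0.015 m).
It fails at once if the jar is shifted by more than 15 mm (distance of jar from where it was at the start of the episode above 0.015 m).
It fails at once if the trimmer is shifted by more than 15 mm (distance of trimmer from where it was at the start of the episode above 0.015 m).
It also fails if it takes over 69 s, if anything falls off the work surface, if the arm or the gripper's body presses on something with over 40 N, if the wrist force passes 120 N, or if a joint passes its speed limit or range.

## Working session

There is one attempt and no reset: what is moved stays moved. The work goes in short steps, each a Python script; the robot and the scene stay as the last script left them, time stands still between calls to the robot, and variables do not carry over. Pictures are saved under pics/ and viewed, and the job is handed in when it is done.

```bash
ls; mkdir -p pics
python3 - <<'E'
from station import arm, snapshot, camera_info
import cv2
for n in ("scene","top","wrist"):
    cv2.imwrite(f"pics/{n}0.png",snapshot(n)); print(n,camera_info(n))
print(arm.read_time(),arm.read_tool_pos(),arm.read_eef_rot(),arm.read_ft_force(),arm.read_opening())
E
```

```text
pics
scene {'fx': 464.6265261242117, 'fy': 464.6265261242117, 'cx': 263.8899838018069, 'cy': 188.1048106697743, 'R': array([[-0.71062564,  0.70328878,  0.01990209],
       [ 0.36934242,  0.39697302, -0.84023723],
       [-0.59883001, -0.58974343, -0.54185359]]), 't': array([ 0.40760222, -0.12640411,  1.45230858])}
top {'fx': 455.41535284225563, 'fy': 455.41535284225563, 'cx': 261.4957084043939, 'cy': 183.00307599520818, 'R': array([[ 0.02564547, -0.99932067,  0.02646707],
       [-0.98842395, -0.02930837, -0.14885941],
       [ 0.14953399, -0.02234311, -0.98850411]]), 't': array([0.00825972, 0.62880882, 0.96398312])}
wrist {'fx': 309.2319746141311, 'fy': 309.2319746141311, 'cx': 257.9354889781659, 'cy': 191.7049029475766, 'T_tool_cam': array([[-1.23793406e-04, -3.12966896e-01,  9.49764027e-01,
        -7.00185344e-02],
       [ 9.99999707e-01, -7.56079824e-04, -1.18802758e-04,
         2.74745380e-04],
       [ 7.55278748e-04,  9.49763734e-01,  3.12966898e-01,
        -8.08580180e-02],
       [ 0.00000000e+00,  0.00000000e+00,  0.00000000e+00,
         1.00000000e+00]])}
0.15 [ 0.24923988 -0.59982499  0.30297329] [-0.69329392 -0.13906051  0.69358539 -0.13764091] [-0.68690174  0.22656993  0.62948163] 0.9985777206674484
```

View pics/scene0.png

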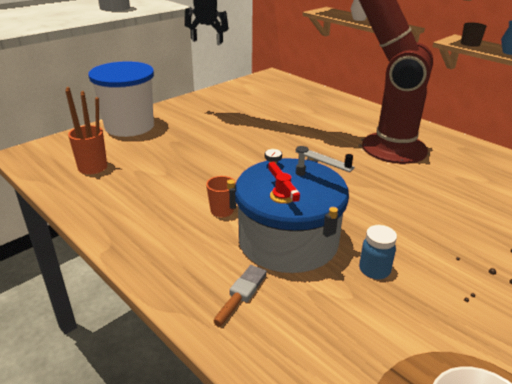

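View pics/top0.png

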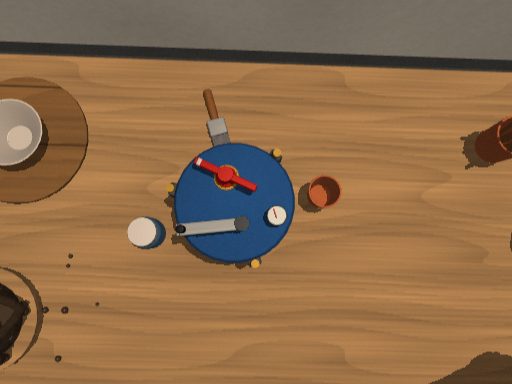

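Run:
```python
import cv2
a=cv2.imread('pics/top0.png')[130:275,120:345]
cv2.imwrite('pics/c1.png',cv2.resize(a,None,fx=3.5,fy=3.5,interpolation=cv2.INTER_CUBIC))
a=cv2.imread('pics/scene0.png')[135:275,200:400]
cv2.imwrite('pics/c2.png',cv2.resize(a,None,fx=4,fy=4,interpolation=cv2.INTER_CUBIC))
```

```text
(no output)
```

View pics/c1.png

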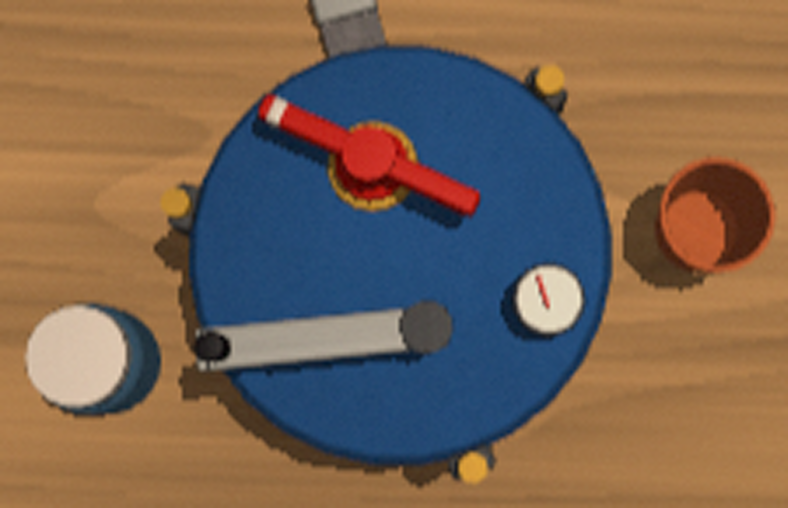

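View pics/c2.png

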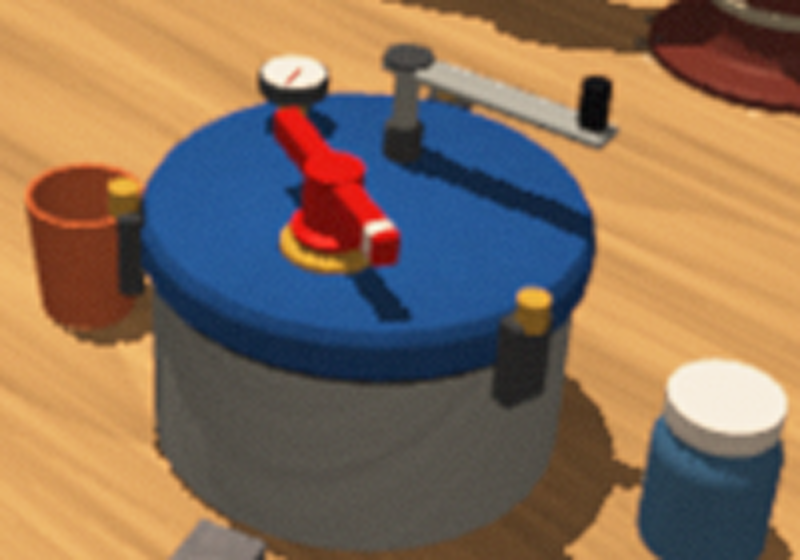

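```bash
cat > h.py <<'E'
from station import arm, snapshot, camera_info, ticket
import numpy as np, cv2
from scipy.spatial.transform import Rotation as Rn
def ray(name,u,v,z):
    c=camera_info(name); R=np.array(c['R']);t=np.array(c['t'])
    C=-R.T@t; d=R.T@np.array([(u-c['cx'])/c['fx'],(v-c['cy'])/c['fy'],1]); return C+d*(z-C[2])/d[2]
def proj(name,X):
    c=camera_info(name); p=np.array(c['R'])@X+np.array(c['t']); return np.array([c['fx']*p[0]/p[2]+c['cx'],c['fy']*p[1]/p[2]+c['cy']])
def down(yaw): # tool y axis heading yaw in world, x down
    y=np.array([np.cos(yaw),np.sin(yaw),0]);x=np.array([0,0,-1.]);return Rn.from_matrix(np.column_stack([x,y,np.cross(x,y)])).as_quat()
E
python3 - <<'E'
from h import *
T=lambda u,v,z: ray('top',120+(u+.5)/3.5-.5,130+(v+.5)/3.5-.5,z)
S=lambda u,v,z: ray('scene',200+(u+.5)/4-.5,135+(v+.5)/4-.5,z)
hub=T(369,153,.197);we=T(268,107,.196);re=T(472,200,.196);kn=T(212,346,.235);lid=T(400,254,.15)
pv=[T(426,327,z) for z in (.21,.22)]
bush=T(372,166,.156)
print('hub',hub,'bush',bush,'lid',lid,'ends',we,re,np.linalg.norm(we-re),(we+re)/2)
print('bar yaw',np.arctan2(*(we-re)[[1,0]]))
print('kn',kn,'pv',pv)
print('scene hub',S(335,170,.197),'knob',S(597,84,.235),'gauge',S(293,75,.183),T(548,300,.183))
print('lid-hub',hub-lid, pv[1]-lid,np.linalg.norm((hub-pv[1])[:2]),np.linalg.norm((kn-pv[1])[:2]))
import sys
for p in (hub,):
  print(arm.ik([p[0],p[1],.35],down(0)))
E
```

```text
hub [0.62202023 0.09828081 0.197     ] bush [0.62161817 0.09872665 0.156     ] lid [0.57277794 0.08142496 0.15      ] ends [0.64580098 0.15387291 0.196     ] [0.59819322 0.04200812 0.196     ] 0.121573973461332 [0.6219971  0.09794051 0.196     ]
bar yaw 1.16843194239049
kn [0.51435902 0.17142008 0.235     ] pv [array([0.5284061 , 0.06429128, 0.21      ]), array([0.52779344, 0.06409913, 0.22      ])]
scene hub [0.62436598 0.10015729 0.197     ] knob [0.51727594 0.17382939 0.235     ] gauge [5.51194692e-01 3.26297472e-04 1.83000000e-01] [ 0.54647845 -0.00083289  0.183     ]
lid-hub [0.04924229 0.01685585 0.047     ] [-0.0449845  -0.01732583  0.07      ] 0.10023510372853521 0.10815854158563791
[ 0.09228379  0.58629082 -0.49921997  1.40789526  0.28599913  1.21938477
 -0.43495785]
```

Run:
```python
from h import *
for y0 in (2.739,-.402):
  for dy in (0,-1,-2,-3):
    q=arm.ik([.6228,.099,.243],down(y0+dy)); print(y0,dy,None if q is None else np.round(q,2))
```

```text
2.739 0 [ 0.38  0.91 -1.15  1.54  0.85  1.26  1.84]
2.739 -1 [ 0.25  0.77 -0.81  1.54  0.6   1.1   1.04]
2.739 -2 [ 0.14  0.71 -0.59  1.55  0.44  1.02  0.17]
2.739 -3 [ 0.02  0.67 -0.36  1.55  0.27  0.97 -0.69]
-0.402 0 [ 0.    0.66 -0.33  1.55  0.25  0.97 -0.81]
-0.402 -1 [-0.13  0.65 -0.11  1.56  0.08  0.94 -1.67]
-0.402 -2 [-0.29  0.65  0.16  1.56 -0.12  0.94 -2.49]
-0.402 -3 [ 0.38  0.91 -1.15  1.54  0.85  1.26  1.99]
```

Run:
```python
from h import *
P=[.6228,.099,.34]
q=np.array(arm.ik(P,down(2.739-2))); q[6]+=2; print(np.round(q,3))
arm.move_j(list(q))
R=Rn.from_quat(arm.read_eef_rot()).as_matrix()
print(arm.read_time(),arm.read_tool_pos(),R[:,0],np.arctan2(R[1,1],R[0,1]),arm.read_ft_force(),arm.read_wrist_torque())
p=arm.read_tool_pos()
cv2.imwrite('pics/w1.png',snapshot('wrist')); cv2.imwrite('pics/s1.png',snapshot('scene'))
# predicted pixel of hub top & ends in wrist
T=np.array(camera_info('wrist')['T_tool_cam']);c=camera_info('wrist')
for X in ([.6228,.099,.197],[.6466,.1549,.196],[.599,.0431,.196]):
  t=R.T@(np.array(X)-p); k=np.linalg.inv(T)@np.r_[t,1]; print(c['fx']*k[0]/k[2]+c['cx'],c['fy']*k[1]/k[2]+c['cy'])
```

```text
[ 0.171  0.625 -0.652  1.418  0.387  1.228  2.219]
2.9417 [0.6230932  0.09776231 0.3397954 ] [-1.22028289e-04 -8.67105606e-04 -9.99999617e-01] 2.7368991130515603 [0.06330353 0.85157996 0.0053915 ] [ 0.03992216 -0.00579466 -0.03863964]
259.88937204241614 206.17592640470576
259.95521710747494 276.83574155807764
259.79329343145713 121.72968993303827
```

View pics/w1.png

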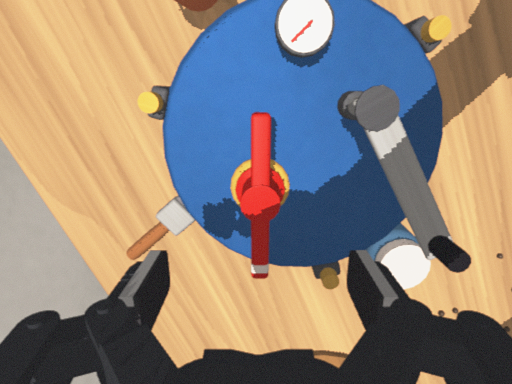

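Run:
```python
import cv2
a=cv2.imread('pics/w1.png')[95:295,190:340]
cv2.imwrite('pics/w1c.png',cv2.resize(a,None,fx=3,fy=3,interpolation=cv2.INTER_CUBIC))
```

```text
(no output)
```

View pics/w1c.png

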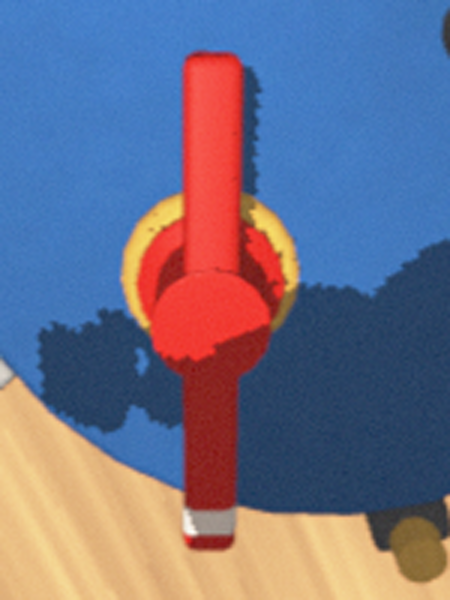

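```bash
cat >> h.py <<'E'
def st(tag=''):
    R=Rn.from_quat(arm.read_eef_rot()).as_matrix()
    print(tag,'t%.2f'%arm.read_time(),np.round(arm.read_tool_pos(),4),'yaw %.4f'%np.arctan2(R[1,1],R[0,1]),'F',np.round(arm.read_ft_force(),2),'M',np.round(arm.read_wrist_torque(),3),'op %.3f'%arm.read_opening())
E
python3 - <<'E'
from h import *
arm.move_gripper(.62)
st()
arm.line_to([.622,.0978,.30],.15); st()
arm.line_to([.622,.0978,.243],.06); st()
arm.pause(.2); st()
print(np.round(arm.read_joint_positions(),4))
cv2.imwrite('pics/w2.png',snapshot('wrist')); cv2.imwrite('pics/s2.png',snapshot('scene'))
E
```

```text
t3.47 [0.6228 0.099  0.34  ] yaw 2.7390 F [ 0.33 -0.58 -0.68] M [ 0.045 -0.039 -0.048] op 0.622
 t3.88 [0.6221 0.0978 0.2999] yaw 2.7389 F [-0.07 -0.02  1.03] M [0.016 0.043 0.045] op 0.614
 t4.98 [0.6223 0.098  0.2435] yaw 2.7390 F [0.21 0.48 0.24] M [-0.002  0.001  0.026] op 0.620
 t5.18 [0.6221 0.0979 0.2434] yaw 2.7390 F [ 1.2   0.93 -0.6 ] M [0.031 0.027 0.001] op 0.618
[ 0.157   0.7102 -0.6126  1.5496  0.4538  1.0264  2.1594]
```

View pics/w2.png

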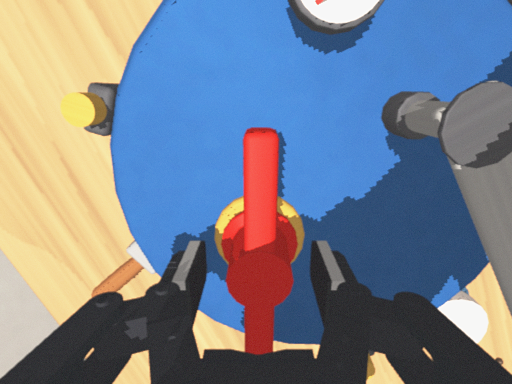

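View pics/s2.png

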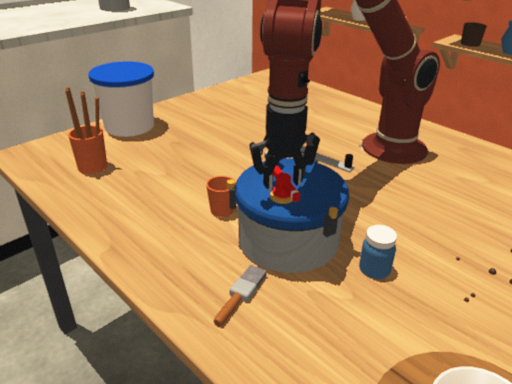

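Run:
```python
from h import *
p=arm.read_tool_pos();R=Rn.from_quat(arm.read_eef_rot()).as_matrix()
c=camera_info('wrist');T=np.array(c['T_tool_cam'])
for u,v in ((260,276),(260,280)):
  d=R@T[:3,:3]@np.array([(u-c['cx'])/c['fx'],(v-c['cy'])/c['fy'],1]); C=p+R@T[:3,3]
  print(C+d*(.197-C[2])/d[2])
arm.move_gripper(0.3,20); st()
arm.pause(.2); st()
```

```text
[0.62067306 0.09495317 0.197     ]
[0.62146176 0.09681151 0.197     ]
 t5.61 [0.6217 0.0979 0.2432] yaw 2.7390 F [-1.19 -0.12  1.37] M [ 0.003  0.368 -0.041] op 0.344
 t5.81 [0.6217 0.098  0.2432] yaw 2.7391 F [-1.63 -0.06  2.39] M [0.003 0.502 0.018] op 0.342
```

Run:
```python
from h import *
arm.move_gripper(0.2,80); st()
q=np.array(arm.read_joint_positions()); print(np.round(q,4))
for i in range(4):
    q[6]-=.05; arm.move_j(list(q)); st(i)
arm.pause(.1); st()
```

```text
t6.03 [0.6217 0.0979 0.2435] yaw 2.7390 F [-4.24 -0.91  6.8 ] M [-0.047  0.814 -0.057] op 0.327
[ 0.157   0.71   -0.6128  1.55    0.4533  1.0275  2.1593]
0 t6.28 [0.6217 0.0979 0.2435] yaw 2.6885 F [-2.89 -0.27  2.66] M [ 0.035  0.516 -0.387] op 0.332
1 t6.53 [0.6217 0.0979 0.2435] yaw 2.6393 F [-1.87  0.12  3.15] M [-0.041  0.501 -0.379] op 0.330
2 t6.78 [0.6217 0.0979 0.2435] yaw 2.5896 F [-2.46 -0.44  2.73] M [ 0.048  0.501 -0.363] op 0.329
3 t7.03 [0.6217 0.0979 0.2435] yaw 2.5398 F [-2.99  0.22  2.24] M [ 0.016  0.465 -0.316] op 0.323
 t7.12 [0.6217 0.0979 0.2435] yaw 2.5396 F [-2.83 -0.34  3.07] M [ 0.007  0.472 -0.267] op 0.326
```

Run:
```python
from h import *
q=np.array(arm.read_joint_positions())
for i in range(8):
    q[6]-=.075; arm.move_j(list(q)); 
    m=[]
    for k in range(3): m.append(arm.read_wrist_torque()[2]); arm.pause(.02)
    st(i); print(np.round(m,3))
    if abs(np.mean(m))>.5: break
cv2.imwrite('pics/w3.png',snapshot('wrist'))
```

```text
0 t7.42 [0.6217 0.0979 0.2435] yaw 2.4651 F [-2.63  0.29  3.95] M [ 0.002  0.464 -0.498] op 0.329
[-0.523 -0.529 -0.492]
```

View pics/w3.png

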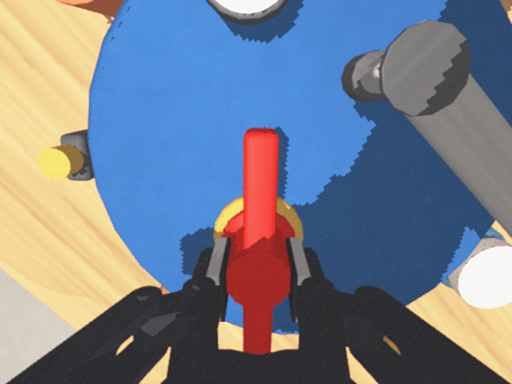

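Run:
```python
from h import *
for k in range(6): print(round(arm.read_wrist_torque()[2],3)); arm.pause(.05)
st()
q=np.array(arm.read_joint_positions())
for i in range(6):
    q[6]-=.05; arm.move_j(list(q)); 
    m=[]
    for k in range(4): m.append(arm.read_wrist_torque()[2]); arm.pause(.03)
    st(i); print(np.round(m,3))
    if abs(np.mean(m))>.52: break
```

```text
-0.503
-0.525
-0.469
-0.451
-0.447
-0.424
 t7.78 [0.6217 0.0979 0.2434] yaw 2.4648 F [-1.77  0.16  2.54] M [ 0.156  0.542 -0.45 ] op 0.326
0 t8.16 [0.6217 0.0979 0.2434] yaw 2.4157 F [-1.85  0.31  2.77] M [-0.018  0.463 -0.234] op 0.329
[-0.33  -0.273 -0.251 -0.231]
1 t8.54 [0.6217 0.0979 0.2434] yaw 2.3652 F [-2.4   0.08  3.67] M [ 0.02   0.493 -0.228] op 0.323
[-0.306 -0.297 -0.338 -0.248]
2 t8.93 [0.6217 0.0979 0.2435] yaw 2.3152 F [-1.91 -0.02  3.  ] M [ 0.029  0.456 -0.283] op 0.327
[-0.29  -0.254 -0.24  -0.293]
3 t9.31 [0.6217 0.0979 0.2435] yaw 2.2652 F [-1.44 -0.53  3.44] M [ 0.06   0.437 -0.315] op 0.326
[-0.315 -0.354 -0.281 -0.248]
4 t9.69 [0.6218 0.0979 0.2435] yaw 2.2151 F [-2.18 -0.55  2.95] M [ 0.001  0.393 -0.236] op 0.327
[-0.341 -0.331 -0.315 -0.283]
5 t10.07 [0.6218 0.0979 0.2434] yaw 2.1652 F [-1.98  0.82  2.32] M [ 0.039  0.409 -0.267] op 0.328
[-0.299 -0.265 -0.282 -0.283]
```

Run:
```python
from h import *
q=np.array(arm.read_joint_positions()); h=[]
for i in range(16):
    q[6]-=.05; arm.move_j(list(q)); 
    m=[]
    for k in range(4): m.append(arm.read_wrist_torque()[2]); arm.pause(.03)
    h.append(-np.mean(m)); print('%.3f %.3f'%(q[6],h[-1]),np.round(arm.read_ft_force(),1))
    if np.mean(h[-2:])>.42: break
st()
```

```text
1.536 0.297 [-1.8 -1.2  3.1]
1.486 0.297 [-2.4  0.1  4.3]
1.436 0.298 [-1.7 -0.7  3.1]
1.386 0.310 [-1.7 -0.1  3.7]
1.336 0.270 [-3.1 -1.2  3.8]
1.286 0.286 [-2.7 -1.1  3.7]
1.236 0.295 [-3.  -1.8  4.4]
1.186 0.320 [-1.8 -1.3  4.2]
1.136 0.291 [-1.8 -1.2  3.6]
1.086 0.302 [-2.  -1.1  3.3]
1.036 0.285 [-1.4 -2.3  4.1]
0.986 0.334 [-1.5 -2.3  4.1]
0.936 0.276 [-2.2 -2.5  4.2]
0.886 0.330 [-1.1 -1.2  3.6]
0.836 0.311 [-2.2 -2.1  4.4]
0.786 0.297 [-1.9 -1.5  4.4]
 t16.21 [0.6218 0.0978 0.2434] yaw 1.3655 F [-1.93 -1.47  4.38] M [-0.33   0.293 -0.29 ] op 0.328
```

Run:
```python
from h import *
q=np.array(arm.read_joint_positions()); h=[]
for i in range(22):
    q[6]-=.05; arm.move_j(list(q)); 
    m=[]
    for k in range(4): m.append(arm.read_wrist_torque()[2]); arm.pause(.03)
    h.append(-np.mean(m)); print('%.3f %.3f'%(q[6],h[-1]),np.round(arm.read_ft_force(),1))
    if np.mean(h[-2:])>.45: break
st()
cv2.imwrite('pics/w4.png',snapshot('wrist'))
```

```text
0.737 0.310 [-2.  -1.5  3.6]
0.687 0.274 [-1.7 -2.8  3.6]
0.637 0.314 [-1.1 -2.4  4.4]
0.587 0.303 [-1.1 -2.4  4.1]
0.537 0.304 [-1.6 -2.3  5.3]
0.487 0.332 [-1.7 -2.2  5. ]
0.437 0.290 [-2.  -2.1  5.1]
0.387 0.299 [-1.7 -2.5  4.8]
0.337 0.269 [-2.8 -2.2  4.9]
0.287 0.269 [-3.7 -3.2  4.8]
0.237 0.274 [-2.8 -2.4  4.9]
0.187 0.270 [-2.4 -2.7  4.8]
0.137 0.256 [-2.3 -3.   4.1]
0.087 0.265 [-2.  -3.3  6.2]
0.037 0.266 [-3.1 -3.2  5.6]
-0.013 0.239 [-2.8 -2.6  5.5]
-0.063 0.231 [-3.  -3.4  4.7]
-0.113 0.206 [-3.4 -2.1  5.1]
-0.163 0.168 [-2.8 -2.3  5.7]
-0.213 0.160 [-2.4 -3.1  5.1]
-0.263 0.127 [-2.9 -3.3  5.5]
-0.313 0.132 [-2.7 -3.4  4.8]
 t24.64 [0.6217 0.0977 0.2435] yaw 0.2670 F [-2.67 -3.41  4.82] M [-0.547  0.39  -0.097] op 0.332
```

View pics/w4.png

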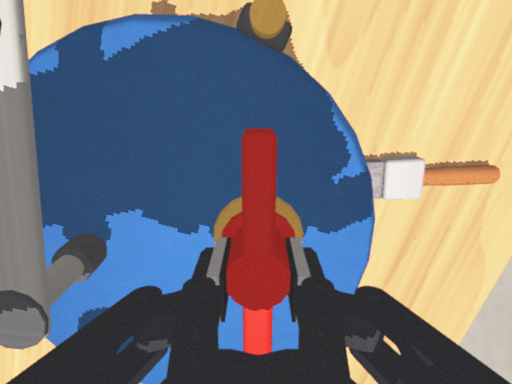

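Run:
```python
from h import *
q=np.array(arm.read_joint_positions()); print(q[6],np.round(arm.read_effort(),2))
q[6]-=.04; t0=arm.read_time();arm.move_j(list(q)); print('dt',arm.read_time()-t0)
for k in range(12):
    t=arm.read_time(); print('%.3f'%(t-t0),round(arm.read_wrist_torque()[2],3),np.round(arm.read_effort()[6],3),round(arm.read_joint_positions()[6],4), round(arm.read_dq()[6],4)); arm.pause(.015)
st()
```

```text
-0.3116798557322247 [ -1.8  -42.93  -7.56 -14.65  -0.24  -1.01   0.13]
dt 0.25
0.250 0.14 -0.15 -0.3498 -0.0021
0.267 0.132 -0.165 -0.3498 -0.0017
0.283 0.167 -0.182 -0.3499 -0.0029
0.300 0.205 -0.198 -0.35 -0.0014
0.317 0.165 -0.212 -0.35 -0.004
0.333 0.2 -0.223 -0.35 -0.003
0.350 0.244 -0.229 -0.3501 -0.0033
0.367 0.201 -0.233 -0.3502 -0.0041
0.383 0.256 -0.237 -0.3503 -0.0036
0.400 0.253 -0.241 -0.3504 -0.0056
0.417 0.242 -0.246 -0.3504 -0.0051
0.433 0.22 -0.25 -0.3505 -0.0054
 t25.14 [0.6217 0.0977 0.2435] yaw 0.2283 F [-3.17 -3.22  4.64] M [-0.608  0.272  0.303] op 0.331
```

Run:
```python
from h import *
def rd(n=4):
    m=[];e=[]
    for k in range(n): m.append(arm.read_wrist_torque()[2]); e.append(arm.read_effort()[6]); arm.pause(.015)
    return np.mean(m),np.mean(e)
arm.pause(.3)
print('%.3f'%arm.read_time(),rd(),arm.read_joint_positions()[6])
q=np.array(arm.read_joint_positions()); q[6]=-.3517
for i in range(6):
    q[6]-=.01; arm.move_j(list(q)); m=rd(3); print('%.2f'%arm.read_time(),round(q[6],4),round(arm.read_joint_positions()[6],4),np.round(m,3))
    if m[0]>.58: break
```

```text
25.442 (np.float64(0.3088192305406078), np.float64(-0.307070876006037)) -0.3514589731277024
25.81 -0.3617 -0.3612 [ 0.492 -0.494]
26.11 -0.3717 -0.3712 [ 0.514 -0.513]
26.41 -0.3817 -0.3812 [ 0.52  -0.524]
26.71 -0.3917 -0.3912 [ 0.514 -0.534]
27.01 -0.4017 -0.4011 [ 0.562 -0.543]
27.31 -0.4117 -0.4111 [ 0.536 -0.552]
```

Run:
```python
from h import *
for k in range(6):
    arm.pause(.08); print('%.2f'%arm.read_time(),np.round(np.mean([arm.read_wrist_torque()[2] for _ in range(3)]),3),round(arm.read_effort()[6],3),round(arm.read_joint_positions()[6],4))
```

```text
27.39 0.517 -0.551 -0.4111
27.48 0.464 -0.551 -0.4111
27.56 0.578 -0.551 -0.4111
27.64 0.561 -0.551 -0.4111
27.73 0.539 -0.551 -0.411
27.81 0.567 -0.551 -0.411
```

Run:
```python
from h import *
q=np.array(arm.read_joint_positions()); q[6]=-.4117
for i in range(7):
    q[6]-=.01; arm.move_j(list(q)); arm.pause(.05); print('%.2f'%arm.read_time(),round(q[6],4),round(arm.read_effort()[6],3),np.round(np.mean([arm.read_wrist_torque()[2] for _ in range(4)]),3))
    if arm.read_effort()[6]<-.61: break
cv2.imwrite('pics/w5.png',snapshot('wrist'))
```

```text
28.11 -0.4217 -0.561 0.569
28.41 -0.4317 -0.57 0.549
28.71 -0.4417 -0.58 0.561
29.01 -0.4517 -0.59 0.621
29.31 -0.4617 -0.575 0.557
29.61 -0.4717 -0.587 0.558
29.91 -0.4817 -0.597 0.604
```

View pics/w5.png

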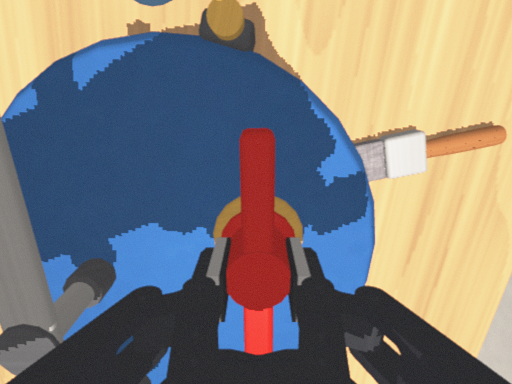

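Run:
```python
from h import *
arm.move_gripper(.62); st('open')
p=arm.read_tool_pos()
arm.line_to([p[0],p[1],.335],.12); st('up')
cv2.imwrite('pics/t6.png',snapshot('top'))
pv=np.array([.5285,.0645]); k=np.array([.5155,.1725]); a=np.arctan2(*(k-pv)[::-1]); print(a)
arm.line_to([k[0],k[1],.335],.15,ori=list(down(a-np.pi/2))); st('knob hover')
cv2.imwrite('pics/w6.png',snapshot('wrist'))
p=arm.read_tool_pos();R=Rn.from_quat(arm.read_eef_rot()).as_matrix()
T=np.array(camera_info('wrist')['T_tool_cam']);c=camera_info('wrist')
for X in ([k[0],k[1],.235],):
  t=R.T@(np.array(X)-p); kk=np.linalg.inv(T)@np.r_[t,1]; print(c['fx']*kk[0]/kk[2]+c['cx'],c['fy']*kk[1]/kk[2]+c['cy'])
b=cv2.imread('pics/t6.png')[120:285,110:345]; cv2.imwrite('pics/t6c.png',cv2.resize(b,None,fx=3,fy=3))
```

```text
open t30.32 [0.6218 0.0982 0.2431] yaw 0.0972 F [ 0.5  0.4 -0.4] M [ 0.004  0.038 -0.006] op 0.622
up t31.24 [0.6214 0.0979 0.3341] yaw 0.0974 F [ 0.21 -0.43  0.99] M [-0.001 -0.023  0.007] op 0.620
1.6905903495476522
knob hover t32.31 [0.5165 0.1715 0.3348] yaw 0.1177 F [ 0.1  -0.11 -0.5 ] M [ 0.003 -0.019  0.032] op 0.619
255.43346528040988 228.01746461531985
```

View pics/w6.png

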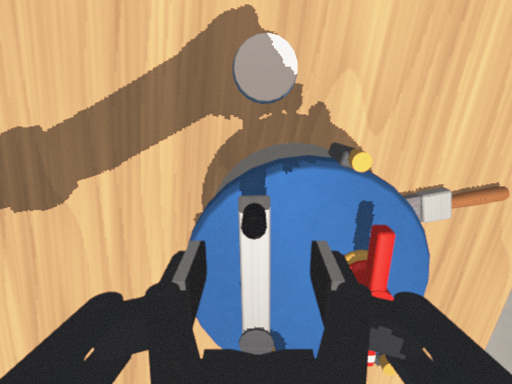

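View pics/t6c.png

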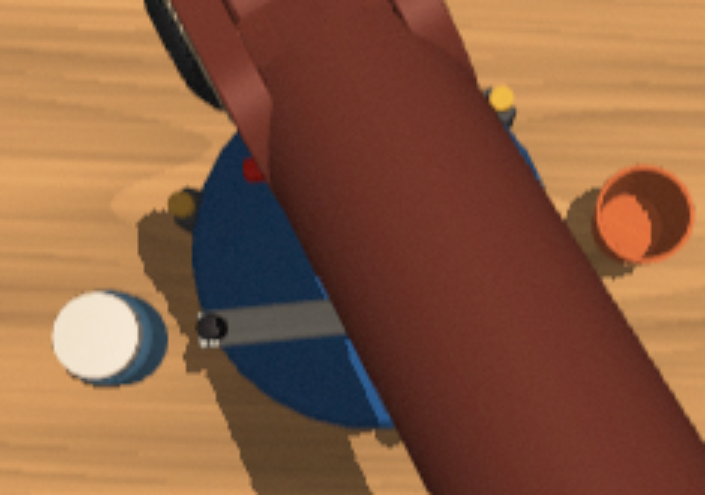

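Run:
```python
from h import *
pv=np.array([.5285,.0645]); k=np.array([.5155,.1725]); a=np.arctan2(*(k-pv)[::-1])
arm.line_to([k[0],k[1],.288],.1); st('down')
arm.move_gripper(0.0,25); st('grip')
arm.pause(.1); st()
cv2.imwrite('pics/s7.png',snapshot('scene'))
b=cv2.imread('pics/s7.png')[100:260,200:400]; cv2.imwrite('pics/s7c.png',cv2.resize(b,None,fx=3.5,fy=3.5))
```

```text
down t32.98 [0.5158 0.1727 0.2882] yaw 0.1196 F [1.13 0.09 0.35] M [0.006 0.004 0.041] op 0.618
grip t33.39 [0.5156 0.1727 0.2887] yaw 0.1199 F [-0.34  0.46  2.64] M [-0.116  0.215 -0.038] op 0.173
 t33.49 [0.5156 0.1727 0.2887] yaw 0.1198 F [-0.75 -0.81  4.62] M [-0.121  0.198 -0.026] op 0.173
```

View pics/s7c.png

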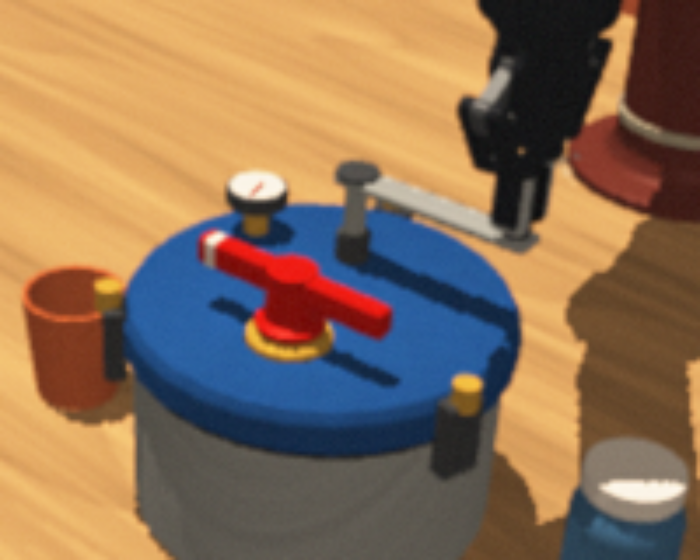

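Run:
```python
from h import *
S=lambda u,v,z: ray('scene',200+u/3.5,100+v/3.5,z)
w=S(210,246,.191);r=S(386,318,.187);print(w,r,np.arctan2(*(w-r)[[1,0]]), 'rot',1.168-np.arctan2(*(w-r)[[1,0]]))
```

```text
[0.63253398 0.04291529 0.191     ] [0.61099352 0.15905983 0.187     ] -1.3874173360654753 rot 2.5554173360654753
```

Run:
```python
from h import *
pv=np.array([.5285,.0645]); p=arm.read_tool_pos(); d=p[:2]-pv; r=np.linalg.norm(d); a0=np.arctan2(d[1],d[0]); print(r,a0)
aend=np.arctan2(.098-.0645,.622-.5285); print(aend,a0-aend)
for a in np.linspace(a0,aend+.02,10)[1:]:
    rr=r+(.1095-r)*min(1,(a0-a)/.5)
    arm.line_to([pv[0]+rr*np.cos(a),pv[1]+rr*np.sin(a),.2895],.12,ori=list(down(a-np.pi/2)))
    st('%.2f'%(a-aend))
    if np.linalg.norm(arm.read_ft_force())>25: break
cv2.imwrite('pics/s8.png',snapshot('scene'))
b=cv2.imread('pics/s8.png')[100:260,200:400]; cv2.imwrite('pics/s8c.png',cv2.resize(b,None,fx=3.5,fy=3.5))
```

```text
0.10898331600598436 1.6894114193831224
0.3440398560888087 1.3453715632943137
1.20 t33.84 [0.5318 0.1733 0.2888] yaw -0.0266 F [ 0.67  0.28 -2.57] M [ 0.037 -0.246 -0.036] op 0.172
1.05 t34.14 [0.5473 0.1717 0.2889] yaw -0.1723 F [ 1.28 -0.25 -4.29] M [-0.089 -0.323  0.052] op 0.174
0.90 t34.44 [0.5621 0.1683 0.2889] yaw -0.3191 F [-0.99  0.37 -4.36] M [ 0.013 -0.027 -0.155] op 0.171
0.76 t34.74 [0.5771 0.1621 0.2889] yaw -0.4661 F [ 0.18 -0.25 -4.43] M [ 0.037  0.062 -0.133] op 0.174
0.61 t35.04 [0.5911 0.1539 0.289 ] yaw -0.6133 F [ 0.8   0.62 -6.34] M [-0.061  0.075 -0.189] op 0.171
0.46 t35.34 [0.6036 0.1436 0.289 ] yaw -0.7607 F [-0.26  0.61 -7.25] M [ 0.019  0.064 -0.083] op 0.173
0.31 t35.64 [0.6145 0.1318 0.289 ] yaw -0.9079 F [ 0.11 -0.23 -7.56] M [ 0.04  -0.047 -0.166] op 0.170
0.17 t35.94 [0.6235 0.1184 0.2891] yaw -1.0551 F [ 0.01  0.52 -8.92] M [ 0.077 -0.068 -0.149] op 0.175
0.02 t36.24 [0.6305 0.1039 0.2891] yaw -1.2024 F [  1.67   0.49 -11.06] M [ 0.085 -0.229 -0.015] op 0.172
```

View pics/s8c.png

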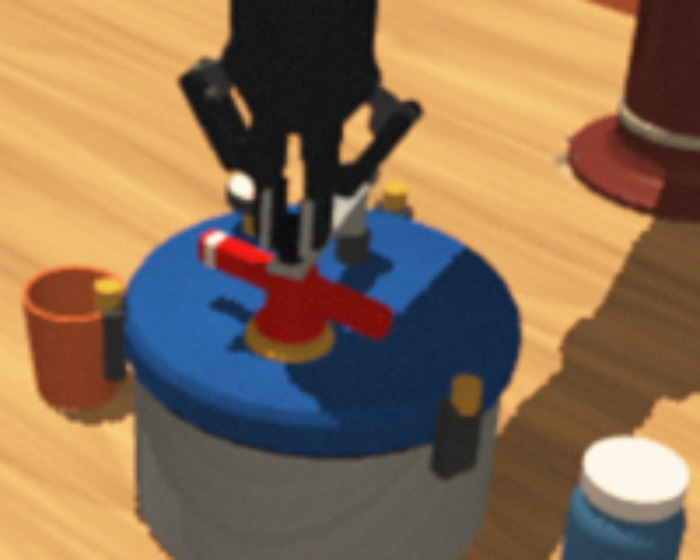

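Run:
```python
from h import *
pv=np.array([.5285,.0645]); ae=.344;z=.2891
for da in (0,-.015,-.03,-.045,-.06):
    a=ae+da
    arm.line_to([pv[0]+.1092*np.cos(a),pv[1]+.1092*np.sin(a),z],.06,ori=list(down(a-np.pi/2)))
    arm.pause(.08); F=arm.read_ft_force(); ft=F[0]*np.sin(a)-F[1]*np.cos(a); print(da,'tang',ft); st()
    if abs(ft)>6: break
arm.move_gripper(.6,25); st('open')
p=arm.read_tool_pos(); arm.line_to([p[0],p[1],.36],.15); st()
arm.line_to([.45,-.25,.4],.3); arm.pause(.2)
st()
for n in('top','scene'): cv2.imwrite(f'pics/{n}9.png',snapshot(n))
b=cv2.imread('pics/top9.png')[130:275,120:345]; cv2.imwrite('pics/t9c.png',cv2.resize(b,None,fx=3.5,fy=3.5,interpolation=cv2.INTER_CUBIC))
```

```text
0 tang -2.4853336701925595
 t36.62 [0.6311 0.1023 0.2891] yaw -1.2250 F [ -0.25   2.55 -10.1 ] M [ 0.496 -0.181 -0.058] op 0.171
-0.015 tang -4.154948663209583
 t36.96 [0.6315 0.1012 0.2891] yaw -1.2405 F [ -0.24   4.31 -10.36] M [ 1.069 -0.014  0.011] op 0.174
-0.03 tang -6.575379865497397
 t37.29 [0.6316 0.101  0.2891] yaw -1.2539 F [-0.79  6.66 -9.44] M [1.373 0.116 0.038] op 0.175
open t37.73 [0.6329 0.0972 0.2902] yaw -1.2581 F [-0.6   0.59 -0.01] M [ 0.035 -0.034  0.038] op 0.600
 t38.36 [0.6325 0.0971 0.3592] yaw -1.2568 F [-0.09  0.71 -0.57] M [-0.013  0.055  0.012] op 0.599
 t40.02 [ 0.4506 -0.2489  0.3999] yaw -1.2544 F [-0.27  0.29 -0.75] M [0.007 0.033 0.032] op 0.600
```

View pics/t9c.png

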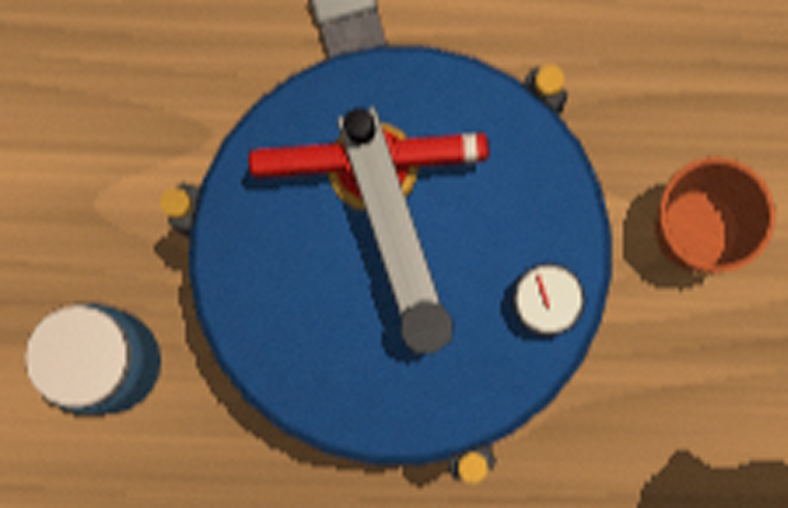

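View pics/scene9.png

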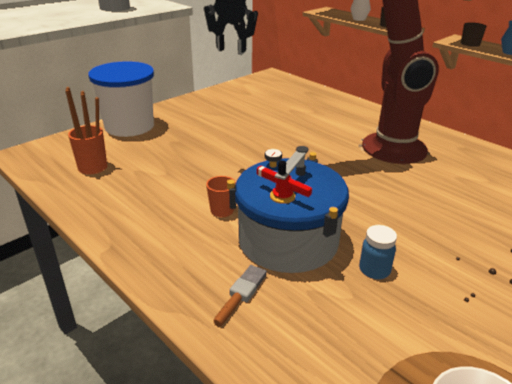

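Run:
```python
from h import *
T=lambda u,v,z: ray('top',120+(u+.5)/3.5-.5,130+(v+.5)/3.5-.5,z)
k=T(359,122,.235);p=T(426,327,.22);print(k,np.arctan2(*(k-p)[[1,0]])-.348)
ticket.finish_job()
```

```text
[0.63162739 0.10180827 0.235     ] 0.00035705124113277753
the job is handed in; nothing more can be done
```

I tightened the plug to snug, swung the keeper bar across over it and let go, then handed the job in at about 40 s. No verdict was reported.

**Plug:** I gripped the hub and turned it clockwise with the last joint. The overhead pictures before and after show the handle turned about 2.65 rad. At the end the held torque was about 0.59 N m, or 10.7 N at 55 mm. By the task's offset for a held reading, that is roughly 0.75 N m while turning.

**Keeper:** I pinched the knob and swung the bar until the hard stop pushed back with about 6.6 N. The last picture puts it at about 0.00 rad, with the gripper clear of everything. The cup, jar and brush show no visible shift.

**Checks that disagreed:**
- **Torque sign:** The first torque readings had the wrong sign, because each coarse step overshot and left the plug twisted back. I relied only on the later 0.01 rad steps, where the wrist and joint readings agreed.
- **Bite angle:** The angle suggests slightly less torque, about 0.66 to 0.71 N m while turning. I never saw the taper bite directly. Both estimates are within the 0.62 to 0.88 N m band.
- **Handle turn:** The other camera gave about 2.56 rad for the handle turn, which I put down to reading error.

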